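# Open the incubation chamber with a spatula and hold its sprung dish clamp back at the mark

## Task

The lid of the incubation chamber fits too tightly for fingers: push the spatula's blade into the pry slot under its edge, lever it up, swing it wide open so that it stands by itself, and lay the spatula down on the bench. Then pull the sprung clamp rod out of its tube until the engraved ring stands level with the tube's mouth, and finish while still holding it there, so that a colleague can lift the dish out; leave the dish and the other things on the bench where they are.

Things in the scene. Friction and masses are not known exactly. Their poses are not given: they have to be found in the camera images.
- chamber: incubation chamber, an aluminium box 150 x 136 mm (x, y) and 44 mm high without its lid, fixed to the bench on a dark docking plate 190 x 142 x 6 mm. Origin on the bench under its centre, z up. The lid's hinge runs along the +y side. The -y side holds the pry slot and the tube of the clamp rod, which sticks out along -y. The front (-y) wall is 14 mm thick, the floor inside lies at z 14 mm.
- pry_slot (a point): centre of the mouth of the pry slot, in the outer face of the chamber's -y side, 35 mm towards -x from the chamber's centre, 40.5 mm over the bench. The slot is 40 mm wide (x), 7 mm high (37 to 44 mm over the bench), 12 mm deep (towards +y); its roof is the lid's flat underside. Axes as the chamber's.
- lid_hinge (a point): middle of the lid's hinge line (along the chamber's x), 68 mm towards +y from the chamber's centre, 44 mm over the bench, on the plane of the lid's underside. Axes as the chamber's.
- lid_edge (a point): point on the lower edge of the lid's free side, straight above the pry slot when shut, 136 mm from the hinge line; it moves with the lid.
- lid (a joint): angle of the lid, rad: 0 shut, grows as the free edge rises, stop at 1.75 (leaning back a little past upright). The lid is a flat aluminium frame with a clear window, 150 x 136 x 6 mm, 150 g, without a handle and flush with the chamber's walls. Its stiff hinge (0.16 N m) holds it wherever it is left; lifting it from shut takes about 2 N at the free edge.
- spatula_grip (a point): gripping point of the spatula, on its axis, in the handle, 8 mm over its underside. The spatula (60 g) lies on the bench along its own x axis: black box-shaped handle 95 mm long, 12 mm wide, 16 mm high, from 77 mm behind (-x) this point to 18 mm ahead; then a flat steel blade 90 mm long, 14 mm wide, 2 mm thick, lying flat at mid height of the handle (8 mm over the bench). +x points to the blade's end.
- spatula_tip (a point): middle of the blade's free end, 108 mm ahead (+x) of spatula_grip, on the same axis.
- tube_mouth (a point): centre of the open end of the rod's tube (23 mm thick, 26 mm long, along the chamber's -y), 33 mm towards +x from the chamber's centre, 30 mm over the bench. Fixed to the chamber. Axes as the chamber's.
- rod_grip (a point): middle of the dark knurled round grip on the clamp rod's outer end, on the rod's axis, 30 mm over the bench; at rest 18 mm from the tube's mouth towards the chamber's -y; moves with the rod. The grip is 18 mm thick and 26 mm long, with a collar 26 mm thick and 6 mm long on its outer end (it starts 13 mm outward of this point). Axes as the chamber's.
- rod (a joint): how far the clamp rod is pulled out of its tube, m: 0 at rest, grows as it is pulled along the chamber's -y, stop at 0.042. The steel rod is 10 mm thick; its dark engraved ring, 4 mm long, is hidden in the tube at rest; the ring's middle is level with the tube's mouth at 0.030. An inner spring pulls the rod back: 3.6 N at rest, 7.2 N at 0.030 (120 N/m); let go, it snaps back. Its inner end carries the jaw that clamps the dish.
- dish_center (a point): centre of the clear round culture dish, 55 mm across, 14 mm high, 30 g, loose on the chamber's floor between the jaw and two stops.
- flask: clear culture flask lying flat, 100 x 84 x 36 mm with a screw-capped neck along its +x; bystander. Origin under the middle of its body.
- reagent_bottle: brown bottle, 60 mm across, 130 mm high; bystander. Origin at the centre of its underside.
- tip_box: grey box of pipette tips with a clear cover, 122 x 86 x 64 mm; bystander. Origin at the centre of its underside.
There are look-alikes about, which are no part of the job. Of the things like the part that bears spatula_grip, leave any that is white; of the rest the smaller one is meant.

How it is judged:
By the outcome, as a careful person would: the job done as asked, in the order asked, and still so for the second after the job is handed in, while the arm keeps its last pose, push and grip.
It also fails if it takes over 58 s, if anything falls off the work surface, if the arm or the gripper's body presses on something with over 40 N, if the wrist force passes 120 N, or if a joint passes its speed limit or range.

## Robot

A 7-joint arm with a two-finger parallel gripper is mounted at the origin on the work surface. World frame = base frame: x ahead of the robot, y to its left, z up, the work surface at z = 0. Lengths are in m, angles in rad, forces in N, time in s.
With the tool pointing down it reaches from about 0.425 to 0.825 m from the base axis. Payload 3.6 kg.
Tool frame: the origin (TCP) lies midway between the tips of the shut fingers; the grasp point (between the pads) lies 19 mm behind it (r.hold_point_z is the z of the grasp point in the tool frame, in m); z points along the fingers, y is the line along which they close (so a half turn about z gives the same grasp; the last joint's range is limited). The gripper opens to 93 mm and grips with 3 to 60 N. Pads are 15 mm wide; open, the fingers measure 128 mm over their backs; the gripper's body (75 mm by 188 mm) begins 65 mm behind the grasp point.
Start: joints at [-1.226, 0.615, -0.013, 1.423, 0.008, 1.103, -0.04], TCP at [0.235, 0.606, 0.183] pointing down, gripper open.
Joint ranges: [-3.12, 3.12], [-0.3, 2.06], [-1.34, 1.32], [0.26, 2.42], [-1.36, 4.5], [0.01, 1.98], [-2.84, 2.84]. Speed limits (rad/s): [2.79, 2.79, 3.14, 3.14, 3.14, 3.14, 3.14].

## Interface

Orientations are given as a unit quaternion [w, x, y, z].
In Python, from station import r, cams gives the robot as it stands. The module is installed in compiled form; this text tells all that it offers. Calls block until the motion is done:
- r.move_pose(position, orientation): joint-space move of the TCP to a pose.
- r.movel(position, ori=None, rate=0.15): straight line of the TCP; ori=None keeps the orientation; rate is the mean speed in m/s.
- r.movej(angles): joint-space move.
- r.grip(opening, f_grip=None): opening from 0.0 (shut) to 1.0 (fully open); f_grip is the grip in N (None keeps the last); returns when the fingers have stopped.
- r.hold(seconds).
- r.inverse_kinematics(position, orientation): joint angles nearest the present ones, or None.
- r.state(): the state.
- cams.get_image(name): name is "scene" or "top"; returns a dict with "image" (384x512x3 uint8, red, green, blue), "camera_matrix" (3x3 intrinsics, pixels), "position" and "orientation" of the camera in the world. Camera axes: x right, y up, looking along -z (the intrinsics and any distortion apply to the point x, -y, -z); pixel columns grow to the right and rows downward; lengths in m; the calibration is good to about 2 mm. A picture is of the moment at which its call begins. There is no depth.
A pose or a line that the arm cannot do raises r.Unreachable and nothing moves.
- r.finish_job(): hands the job in; it is judged then, once.
The state is a dict: "clock": time; "q": joint angles; "joint_vel": joint speeds; "tau": joint torques, N m; "tool_pos": TCP position; "orientation": TCP orientation; "wrist_force": force on the tool from outside, world axes, zero at the start; "moment": the same for the moment, N m; "finger_gap": opening from 0.0 (shut) to 1.0 (fully open); "finger_force": force on a finger pad.
Only numpy, scipy, OpenCV 4.12 (cv2) and the standard library are available. Lean on these libraries where they do the work, as an engineer would, in place of code of your own. Each camera call takes 0.05 s, during which the arm holds its last target. There are 200 camera calls.

## Working session

There is one attempt and no reset: what is moved stays moved. The work goes in short steps, each a Python script; the robot and the scene stay as the last script left them, time stands still between calls to the robot, and variables do not carry over. Pictures are saved under pics/ and viewed, at most 10 in all, crops included, and the job is handed in when it is done.

```bash
mkdir -p pics; python3 - <<'E'
from station import r,cams
import cv2,numpy as np
for n in("scene","top"):
    d=cams.get_image(n); cv2.imwrite(f"pics/{n}0.png",cv2.resize(d["image"][:,:,::-1],(800,600),interpolation=cv2.INTER_CUBIC)); np.savez(f"{n}0.npz",**d)
    print(n,{k:np.round(v,4).tolist() for k,v in d.items() if k!="image"})
print(r.hold_point_z,r.state())
E
```

```text
scene {'camera_matrix': [[356.3702, 0.0, 256.7325], [0.0, 356.3702, 184.956], [0.0, 0.0, 1.0]], 'position': [1.0373, -0.9218, 0.8707], 'orientation': [0.8757, 0.4167, 0.1087, 0.2183]}
top {'camera_matrix': [[482.0008, 0.0, 254.2022], [0.0, 482.0008, 186.7434], [0.0, 0.0, 1.0]], 'position': [0.479, -0.0595, 1.7549], 'orientation': [-0.6984, -0.0153, 0.0195, 0.7152]}
-0.0188 {'clock': 0.1, 'q': array([-1.22647109,  0.61580807, -0.01260923,  1.42472534,  0.00809856,
        1.10340139, -0.04040238]), 'joint_vel': array([-6.90607298e-04, -1.45513981e-03,  7.84701061e-05, -2.91122533e-03,
       -1.90229425e-03,  3.79261578e-04,  1.20142448e-03]), 'tau': array([ 1.50912085e-03, -4.60044086e+01,  2.10131770e-01, -1.66246891e+01,
       -6.11901213e-02,  1.69614604e-02,  9.12944370e-05]), 'tool_pos': array([0.23525687, 0.60508351, 0.18151091]), 'orientation': array([-1.96009766e-04,  1.84324252e-01,  9.82864821e-01, -1.12912600e-03]), 'wrist_force': array([ 0.37626514,  0.00615087, -0.33593056]), 'moment': array([ 0.00022234, -0.01985156,  0.02282362]), 'finger_force': 0.0, 'finger_gap': 0.9990180939259756}
```

View pics/scene0.png

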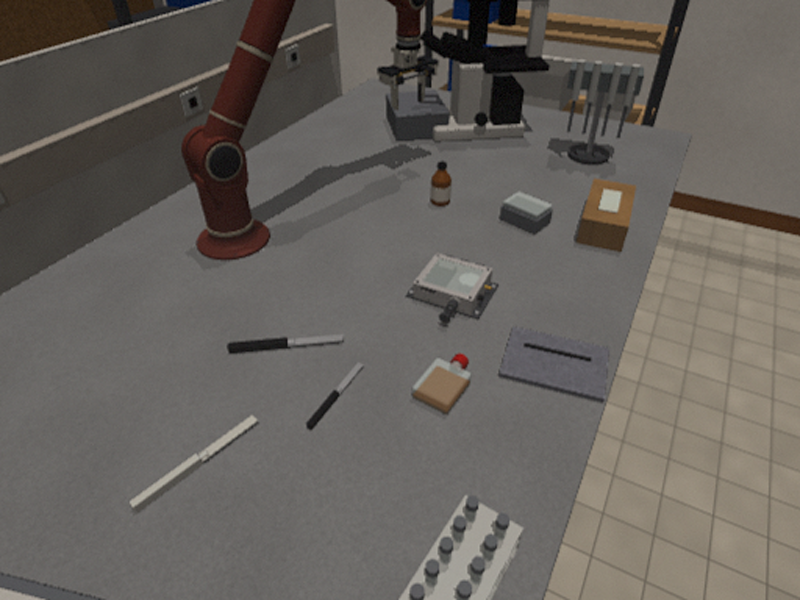

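View pics/top0.png

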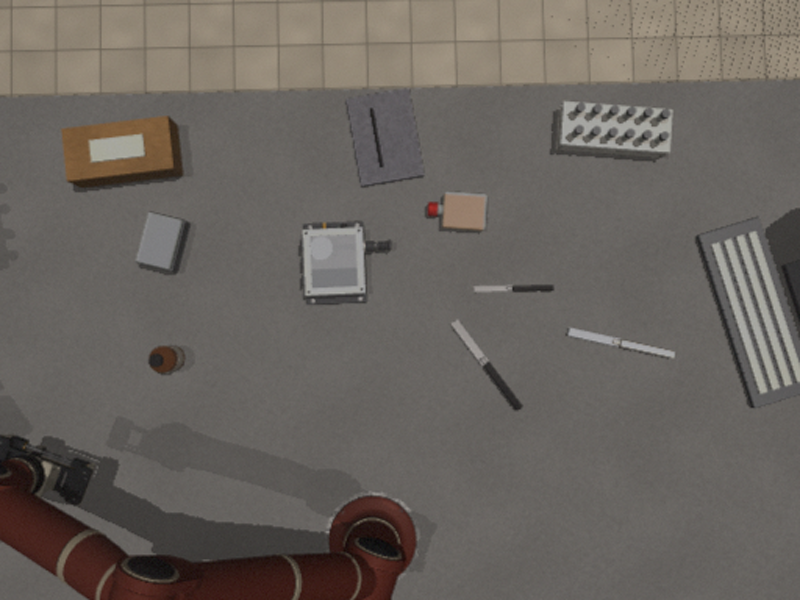

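Candidates for the spatula in the top view: a small black handle at (530,288), a larger black handle at (500,385) and a white one at (620,343). The first is meant, and its blade points left (+y world). The chamber is at (335,262), with the rod sticking out to the right (-y) at (378,246). Next I'll check a close crop.

```bash
cat > h.py <<'E'
import numpy as np,cv2
from scipy.spatial.transform import Rotation as R
def Rm(q): return R.from_quat([q[1],q[2],q[3],q[0]]).as_matrix()
def quat(M):
    x=R.from_matrix(M).as_quat(); return [x[3],x[0],x[1],x[2]]
def ray(d,uv):
    K=d["camera_matrix"]; v=np.linalg.inv(K)@[uv[0],uv[1],1]
    v=Rm(d["orientation"])@(v*[1,-1,-1]); return np.array(d["position"]),v/np.linalg.norm(v)
def plane(d,uv,z):
    p,v=ray(d,uv); return p+v*(z-p[2])/v[2]
def tri(d1,u1,d2,u2):
    (p,v),(q,w)=ray(d1,u1),ray(d2,u2)
    s=np.linalg.lstsq(np.c_[v,-w],q-p,rcond=None)[0]; a,b=p+s[0]*v,q+s[1]*w
    return (a+b)/2,np.linalg.norm(a-b)
def proj(d,P):
    c=(Rm(d["orientation"]).T@(np.array(P)-d["position"]))*[1,-1,-1]; h=d["camera_matrix"]@c; return h[:2]/h[2]
def blobs(d,mask,box):
    m=np.zeros(mask.shape,np.uint8); a,b,c,e=box; m[b:e,a:c]=mask[b:e,a:c]
    cs=cv2.findContours(m,cv2.RETR_EXTERNAL,cv2.CHAIN_APPROX_NONE)[0]
    return sorted(cs,key=lambda c:-len(c))
E
python3 - <<'E'
from h import *
s,t=[dict(np.load(f"{n}0.npz")) for n in("scene","top")]
def crop(d,b,w=400,h=300): 
    a=d["image"][b[1]:b[3],b[0]:b[2],::-1]; return cv2.resize(a,(w,h),interpolation=cv2.INTER_CUBIC)
# boxes 80x60
B=[(t,(185,135,265,195)),(s,(255,155,335,215)),(t,(290,155,370,215)),(s,(180,225,260,285))]
im=[crop(*b) for b in B]
cv2.imwrite("pics/crops1.png",np.vstack([np.hstack(im[:2]),np.hstack(im[2:])]))
for d,b in (B[2],B[3]):
    g=d["image"].astype(int).sum(2)
    for nm,m in(("dark",g<150),("bright",g>390)):
        for c in blobs(d,m.astype(np.uint8),b)[:2]:
            if len(c)>8: print(nm,cv2.minAreaRect(c))
    print("bg",np.median(g[b[1]:b[3],b[0]:b[2]]))
E
```

```text
dark ((340.5, 184.0), (2.0, 25.0), 90.0)
bright ((315.0, 184.5), (3.0, 22.0), 90.0)
bright ((294.17999267578125, 210.24000549316406), (11.80000114440918, 4.399999618530273), 53.13010025024414)
bg 299.0
dark ((206.3114776611328, 261.92620849609375), (4.993438243865967, 29.192411422729492), 39.80556869506836)
bright ((222.75221252441406, 241.28318786621094), (2.4458742141723633, 20.507715225219727), 41.18592834472656)
bg 316.0
```

View pics/crops1.png

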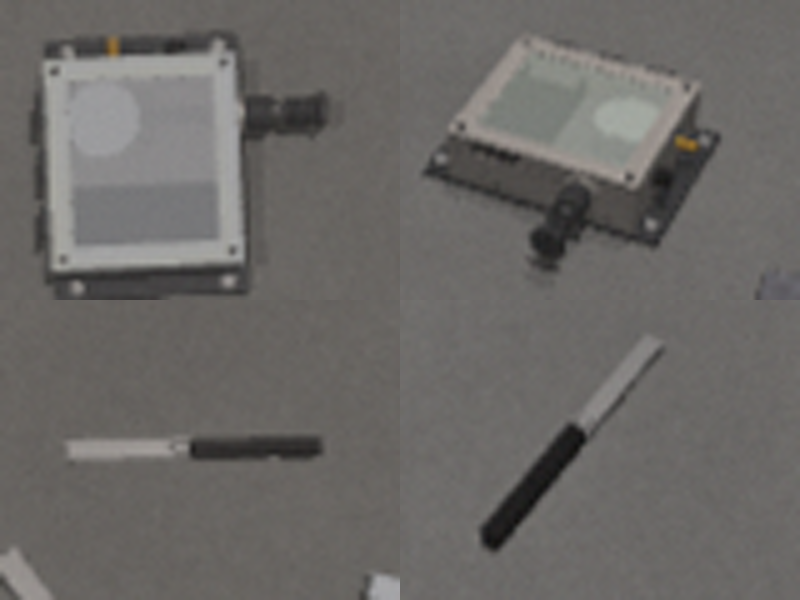

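The top-view crop shows the chamber lid, with corners near (45,60) and (240,265), and the tube and rod pointing right at row about 110. The scene crop shows the dark pry slot at (495,152). The spatula chosen is the small black-handled one, with its blade towards +y.

```bash
python3 - <<'E'
from h import *
np.set_printoptions(precision=4,suppress=True)
s,t=[dict(np.load(f"{n}0.npz")) for n in("scene","top")]
def quad(d,b,th):
    g=cv2.GaussianBlur(d["image"],(0,0),.6).astype(int).sum(2)
    c=np.vstack([c for c in blobs(d,(g>th).astype(np.uint8),b) if len(c)>25]); h=cv2.convexHull(c)
    return g,h
g,h=quad(t,(190,140,240,192),400)
rt=cv2.minAreaRect(h); print("top rect",rt); 
_,tq=cv2.minEnclosingTriangle(h)[:2]
qt=cv2.approxPolyN(h,4).reshape(-1,2).astype(float); 
gs,hs=quad(s,(262,160,316,195),400)
qs=cv2.approxPolyN(hs,4).reshape(-1,2).astype(float)
print("qt",qt.tolist(),"qs",qs.tolist())
for u in qt:
    P=plane(t,u,.05); v=proj(s,P); w=qs[np.argmin(np.linalg.norm(qs-v,axis=1))]
    print(P[:2],plane(s,w,.05)[:2],tri(t,u,s,w))
# spatula
def axis(d,b,dark):
    g=d["image"].astype(int).sum(2); m=(g<190) if dark else (g>370)
    c=blobs(d,m.astype(np.uint8),b)[0]; mm=np.zeros(m.shape,np.uint8); cv2.drawContours(mm,[c],-1,1,-1)
    ys,xs=np.nonzero(mm); p=np.c_[xs,ys].astype(float); c0=p.mean(0); v=np.linalg.svd(p-c0)[2][0]; e=(p-c0)@v
    return c0, c0+v*(e.min()-.5), c0+v*(e.max()+.5)
for nm,dk,z in(("handle",1,.012),("blade",0,.009)):
    A=axis(t,(290,170,370,200),dk);B=axis(s,(180,225,260,285),dk)
    print(nm,[plane(t,a,z)[:2] for a in A],[plane(s,a,z)[:2] for a in B],tri(t,A[0],s,B[0]))
# rod collar
print("collar",tri(t,(249,156.6),s,(284.6,203)))
for a,b in((t,(235,150,256,165)),):
    G=a["image"].astype(int).sum(2); 
    print(G[b[1]:b[3],b[0]:b[2]])
E
```

```text
top rect ((213.43502807617188, 166.07113647460938), (42.774017333984375, 38.09703063964844), 87.39744567871094)
qt [[232.0, 187.0], [195.0, 188.0], [194.0, 146.0], [232.0, 144.0]] qs [[314.0, 172.0], [301.0, 191.0], [265.0, 180.0], [279.0, 162.0]]
[0.5637 0.0081] [0.5651 0.0087] (array([0.5644, 0.0084, 0.0499]), np.float64(0.0014994359054275046))
[0.5633 0.139 ] [0.5615 0.1374] (array([0.5623, 0.1385, 0.0497]), np.float64(0.0023038580240582465))
[0.7128 0.1399] [0.7085 0.1396] (array([0.7107, 0.1389, 0.0515]), np.float64(0.003945844174587504))
[0.7168 0.0048] [0.7084 0.0118] (array([0.7136, 0.0035, 0.0585]), np.float64(0.004406366823198091))
handle [array([ 0.5657, -0.3829]), array([ 0.5665, -0.3365]), array([ 0.5649, -0.4309])] [array([ 0.5685, -0.3887]), array([ 0.5689, -0.3353]), array([ 0.5682, -0.4382])] (array([ 0.5656, -0.3844,  0.0056]), np.float64(0.0012015978777901728))
blade [array([ 0.5686, -0.285 ]), array([ 0.5685, -0.2464]), array([ 0.5687, -0.3334])] [array([ 0.5665, -0.2884]), array([ 0.5674, -0.2449]), array([ 0.5656, -0.3308])] (array([ 0.5672, -0.2862,  0.0074]), 
[... 749 characters left out ...]
0 189 217 247 204 175 154 166 165 165 166 140 196 231 264 268
  271 296 292]
 [174 169 173 169 176 186 177 149 133 146 153 137 148 140 180 228 270 260
  272 298 298]
 [148 155 150 160 153 162 167 135 127 137 135 130 149 131 159 222 270 265
  273 305 304]
 [136 141 137 142 154 158 171 160 157 156 157 172 193 174 203 278 276 279
  302 301 302]
 [160 167 163 194 230 177 167 181 192 193 191 193 200 219 278 297 296 301
  305 300 301]
 [165 163 196 278 289 276 268 274 283 274 284 262 225 293 300 297 300 302
  297 306 303]
 [237 238 263 305 300 285 296 303 300 294 300 297 288 293 309 305 296 293
  294 302 296]
 [259 266 278 300 294 287 291 294 306 301 301 299 293 299 303 300 295 294
  293 294 302]]
```

```bash
cat >> h.py <<'E'
def down(yaw,sgn=1,pitch=0):
    """tool pointing down, tool x along sgn*heading yaw; pitch>0 raises the end ahead"""
    M=R.from_euler('z',yaw).as_matrix()@R.from_euler('y',-pitch).as_matrix()
    return quat(M@np.array([[sgn,0,0],[0,-sgn,0],[0,0,-1.]]))
E
python3 - <<'E'
from h import *
from station import r,cams
np.set_printoptions(precision=4,suppress=True)
t=dict(np.load("top0.npz"))
# lid edges: sub-pixel threshold crossings, line fits
g=t["image"].astype(float).sum(2)
def cross(prof,th):
    i=np.argmax(prof>th); return i-1+(th-prof[i-1])/(prof[i]-prof[i-1])
th=370
L=[(188+cross(g[y,188:205],th),y) for y in range(152,183)]
Rr=[(240-cross(g[y,240:222:-1],th),y) for y in list(range(163,184))]
T=[(x,138+cross(g[138:155,x],th)) for x in range(200,226)]
Bm=[(x,198-cross(g[198:180:-1,x],th)) for x in range(200,228)]
def fit(p):
    P=np.array([plane(t,q,.05)[:2] for q in p]); a=cv2.fitLine(P.astype(np.float32),cv2.DIST_HUBER,0,.01,.01).ravel(); return a
for n,p,k in(("back",L,0),("front",Rr,0),("far",T,1),("near",Bm,1)):
    a=fit(p); d=a[:2]*np.sign(a[k]); ang=np.degrees(np.arctan2(d[1],d[0]))-90*k; print(n,a[2:],"yaw",ang)
for sg in(1,-1):
    for P in([.567,-.354,.003],[.604,-.11,.03],[.604,.04,.14],[.673,-.04,.011]):
        q=r.inverse_kinematics(P,down(np.pi/2,sg)); print(sg,P,q)
E
```

```text
back [0.6379 0.1407] yaw 1.2613926
front [0.6141 0.0048] yaw 1.5631149
far [0.712  0.0735] yaw 0.47846985
near [0.5628 0.0739] yaw 1.2353058
1 [0.567, -0.354, 0.003] [ 0.3043  0.872   0.4055  1.5413 -0.427   0.8173  0.8756]
1 [0.604, -0.11, 0.03] [-0.0351  0.7521  0.3016  1.6949 -0.3053  0.7411  0.4167]
1 [0.604, 0.04, 0.14] [-0.3418  0.6126  0.3968  1.6234 -0.2745  0.9611  0.1484]
1 [0.673, -0.04, 0.011] [-0.1426  0.8541  0.3113  1.5164 -0.3208  0.8217  0.2883]
-1 [0.567, -0.354, 0.003] [ 0.002   1.1294  1.13    1.5519 -1.0825  1.1836 -1.7857]
-1 [0.604, -0.11, 0.03] [-0.4261  1.0311  1.1306  1.7075 -1.0365  1.1239 -2.108 ]
-1 [0.604, 0.04, 0.14] [ 0.1602  0.6196 -0.4351  1.6061  0.2986  0.9825  2.7709]
-1 [0.673, -0.04, 0.011] [ 0.2932  0.8835 -0.4965  1.4998  0.4956  0.8855  2.7741]
```

```bash
cat >> h.py <<'E'
C=np.array([.637,.0735]); YAW=.019
def W(x,y,z):
    c,s=np.cos(YAW),np.sin(YAW); return np.array([C[0]+c*x-s*y,C[1]+s*x+c*y,z])
E
python3 - <<'E'
from h import *
from station import r,cams
np.set_printoptions(precision=4,suppress=True)
o=down(np.pi/2)
r.grip(.5,60)
r.move_pose([.567,-.354,.10],o)
r.movel([.567,-.354,.006],o,rate=.12)
s=r.state();print(s["clock"],s["tool_pos"],s["wrist_force"])
off=s["tool_pos"]-[.567,-.354,.006]
r.movel(np.array([.567,-.354,.0035])-off,o,rate=.05)
s=r.state();print(s["clock"],s["tool_pos"],s["wrist_force"])
r.grip(0,60)
s=r.state();print(s["clock"],s["tool_pos"],s["wrist_force"],s["finger_gap"],s["finger_force"])
r.movel([.567,-.354,.045],o,rate=.12)
s=r.state();print(s["clock"],s["tool_pos"],s["wrist_force"],s["finger_gap"],s["finger_force"])
ims=[]
for n,b in(("top",(260,160,380,220)),("scene",(160,210,280,300))):
    d=cams.get_image(n);np.savez(n+"1.npz",**d); ims.append(cv2.resize(d["image"][b[1]:b[3],b[0]:b[2],::-1],None,fx=4,fy=4,interpolation=cv2.INTER_CUBIC))
cv2.imwrite("pics/grip1.png",np.vstack(ims))
E
```

```text
5.4833 [ 0.5675 -0.3547  0.0068] [ 0.7098 -0.5569  0.2158]
5.7333 [ 0.5666 -0.3533  0.003 ] [ 1.0128 -0.1499  0.0758]
6.6 [ 0.5665 -0.3533  0.0027] [ 0.1286 -0.0885 -0.3861] 0.004617248067250169 0.0
7.1 [ 0.567  -0.3538  0.0451] [0.1854 0.2156 0.0509] 0.004728808643373659 0.0
```

View pics/grip1.png

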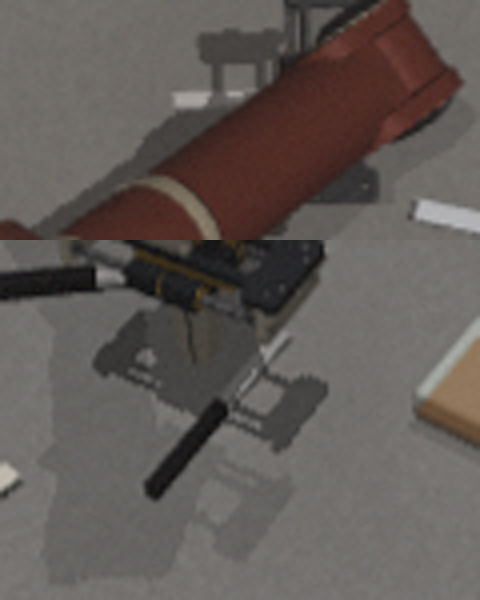

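The fingers shut fully (gap 0.005). The spatula still lies on the bench, with its handle front at (222,408) in the crop, so the grasp missed. I'll check where the fingers really are.

```bash
python3 - <<'E'
from h import *
from station import r,cams
np.set_printoptions(precision=4,suppress=True)
s=r.state(); print(s["tool_pos"],Rm(s["orientation"]),s["finger_gap"],s["q"])
d=dict(np.load("scene1.npz"));t=dict(np.load("top1.npz"))
f=lambda p:((p-[160,210])*4+[0,240])
for P in([.567,-.354,.045],[.567,-.354,.064],[.567,-.354,.0],[.567,-.336,.016],[.567,-.43,.016],[.567,-.246,.009]): print(P,f(proj(d,P)),(proj(t,P)-[260,160])*4)
im=cams.get_image("scene")["image"]
b=(190,205,250,250); a=cv2.resize(im[b[1]:b[3],b[0]:b[2],::-1],(800,600),interpolation=cv2.INTER_CUBIC)
for P,c in(([.567,-.354,.045],(0,0,255)),([.567,-.354,.064],(0,255,0))):
    p=(proj(d,P)-[190,205])*13.333; cv2.circle(a,tuple(int(v) for v in p),5,c,-1)
cv2.imwrite("pics/fing.png",a)
E
```

```text
[ 0.5665 -0.3532  0.044 ] [[-0.0001  1.     -0.0013]
 [ 1.      0.0001  0.0014]
 [ 0.0014 -0.0013 -1.    ]] 0.004734636083765731 [ 0.1941  0.8658  0.6256  1.5213 -0.5816  0.9484  0.999 ]
[0.567, -0.354, 0.045] [203.8137 387.7056] [295.4263  94.9532]
[0.567, -0.354, 0.064] [201.5567 370.7995] [299.1083  93.7553]
[0.567, -0.354, 0.0] [208.9654 426.2945] [287.0225  97.6873]
[0.567, -0.336, 0.016] [220.0552 396.9324] [270.0754  97.2012]
[0.567, -0.43, 0.016] [149.4044 483.9042] [373.8922  94.748 ]
[0.567, -0.246, 0.009] [280.9326 328.4682] [169.7926  99.9609]
```

View pics/fing.png

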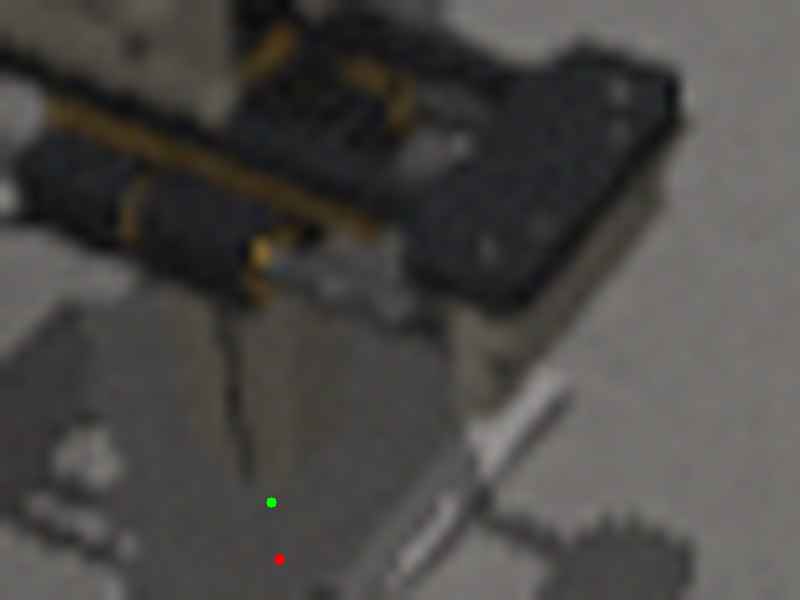

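The fingers' ends appear at about (265,490), close to the mark for z 0.064. So the real tips sit about 20 mm behind the reported TCP, and the shut fingers passed above the handle. I'll go down again in guarded steps, watching the force.

```bash
python3 - <<'E'
from h import *
from station import r,cams
np.set_printoptions(precision=4,suppress=True)
o=down(np.pi/2)
r.grip(.5,60)
r.movel([.567,-.354,.003],o,rate=.12)
f0=r.state()["wrist_force"]
for z in(-.003,-.008,-.012,-.015,-.0175):
    r.movel([.567,-.354,z],o,rate=.06); s=r.state(); df=s["wrist_force"]-f0
    print(z,s["tool_pos"],df)
    if abs(df[2])>5:break
r.grip(0,60)
s=r.state();print(s["clock"],s["tool_pos"],s["wrist_force"],s["finger_gap"],s["finger_force"])
E
```

```text
-0.003 [ 0.5671 -0.354  -0.0028] [-0.1544  0.3466  0.2451]
-0.008 [ 0.5668 -0.3538 -0.0083] [-0.7802  0.0494  0.2256]
-0.012 [ 0.5668 -0.3538 -0.0124] [-0.0988 -0.1252 -0.5566]
-0.015 [ 0.5669 -0.3538 -0.0153] [-0.2049  0.0955 -0.1587]
-0.0175 [ 0.5669 -0.3539 -0.0177] [-0.4711  0.9468  0.6348]
10.7583 [ 0.5669 -0.354  -0.0175] [-0.1393  0.1187  0.0969] 0.002982018056721756 0.0
```

```bash
python3 - <<'E'
from h import *
from station import r,cams
d=cams.get_image("scene"); np.savez("scene2.npz",**d)
b=(190,215,250,260); a=cv2.resize(d["image"][b[1]:b[3],b[0]:b[2],::-1],(800,600),interpolation=cv2.INTER_CUBIC)
p0=r.state()["tool_pos"]
for h,c in((0,(0,0,255)),(.019,(0,255,0)),(.04,(255,0,0))):
    p=(proj(d,p0+[0,0,h])-[190,215])*13.333; cv2.circle(a,tuple(int(v) for v in p),4,c,-1)
cv2.imwrite("pics/fing2.png",a)
E
```

```text
(no output)
```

View pics/fing2.png

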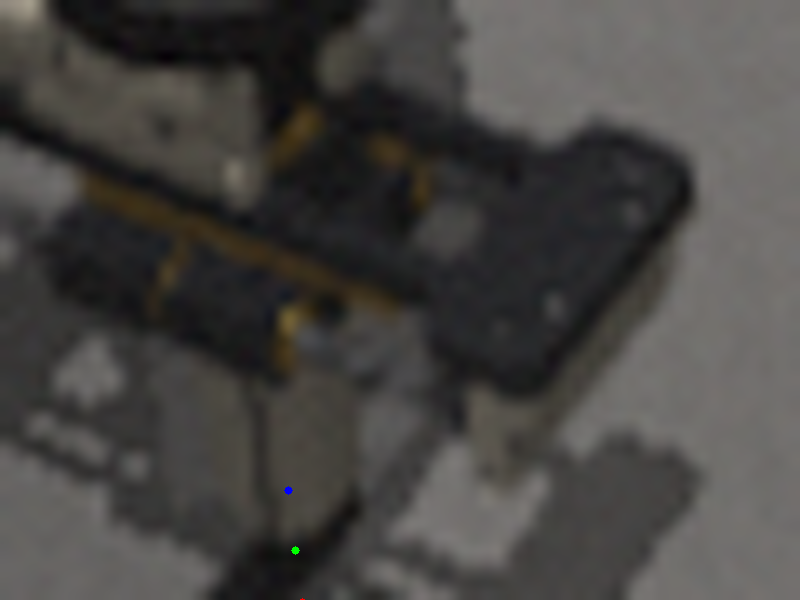

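The shut fingertips end just on top of the handle, with their lower edge running (260,545) to (355,500). The real tips are still higher than reported. I'll open, go down until the bench is felt, back off 2 mm and grip.

```bash
python3 - <<'E'
from h import *
from station import r,cams
np.set_printoptions(precision=4,suppress=True)
o=down(np.pi/2)
r.grip(.5,60)
f0=r.state()["wrist_force"]
for z in np.arange(-.0205,-.05,-.003):
    r.movel([.567,-.354,z],o,rate=.06); s=r.state(); df=s["wrist_force"]-f0
    print(round(z,4),s["tool_pos"],df)
    if abs(df[2])>3.5:break
zc=s["tool_pos"][2]
r.movel([.567,-.354,zc+.002],o,rate=.06)
r.grip(0,60)
s=r.state();print(s["clock"],s["tool_pos"],s["wrist_force"],s["finger_gap"],s["finger_force"])
E
```

```text
-0.0205 [ 0.5668 -0.3538 -0.0209] [1.1603 0.0035 0.1253]
-0.0235 [ 0.5668 -0.3538 -0.0238] [ 0.1888  0.8605 -0.7546]
-0.0265 [ 0.5668 -0.3538 -0.0268] [ 0.9714  0.787  -0.0094]
-0.0295 [ 0.5668 -0.3538 -0.0298] [0.8327 0.3055 0.905 ]
-0.0325 [ 0.5668 -0.3538 -0.0328] [ 0.2982  0.4853 -0.5187]
-0.0355 [ 0.567  -0.354  -0.0356] [ 0.472   1.2221 -0.5245]
-0.0385 [ 0.567  -0.354  -0.0357] [-3.0132  4.2556 13.2112]
14.3583 [ 0.5669 -0.3539 -0.0339] [ 0.0505 -0.2863 -0.5653] 0.12366088441556225 59.99175667762756
```

Gripped: gap 0.124 of 93 mm is 11.5 mm, and the bench was felt at TCP z -0.0357. The real fingertips are therefore 36 mm behind the reported TCP, and the spatula's axis is at TCP z + 0.042. Next I'll carry it to the front of the slot and check.

```bash
cat >> h.py <<'E'
AX=.0419   # spatula axis above tcp z
OS=down(np.pi/2+YAW)
def tcp_for_tip(P):  # tip point -> tcp
    u=np.array([-np.sin(YAW),np.cos(YAW)]); return np.array([P[0]-.1085*u[0],P[1]-.1085*u[1],P[2]-AX])
E
python3 - <<'E'
from h import *
from station import r,cams
np.set_printoptions(precision=4,suppress=True)
r.movel([.567,-.354,.02],rate=.15)
P=tcp_for_tip(W(-.035,-.068-.022,.0405))
r.movel(P+[0,0,.02],OS,rate=.22); r.movel(P,OS,rate=.12)
s=r.state();print(P,s["clock"],s["tool_pos"],s["wrist_force"],s["finger_gap"])
ims=[]
for n in("top","scene"):
    d=cams.get_image(n);np.savez(n+"3.npz",**d)
    p=proj(d,W(-.035,-.068,.04)).astype(int); b=(p[0]-40,p[1]-30,p[0]+40,p[1]+30)
    a=cv2.resize(d["image"][b[1]:b[3],b[0]:b[2],::-1],(400,300),interpolation=cv2.INTER_CUBIC)
    for Q,c in((W(-.035,-.068,.0405),(0,0,255)),(W(-.035,-.09,.0415),(0,255,0))):
        cv2.circle(a,tuple(int(v) for v in (proj(d,Q)-b[:2]+.5)*5),2,c,-1)
    ims.append(a); print(n,b)
cv2.imwrite("pics/pre.png",np.hstack(ims))
E
```

```text
[ 0.6058 -0.1256 -0.0014] 16.3833 [ 0.6048 -0.1267 -0.002 ] [ 0.6572 -0.1759 -1.0933] 0.12641177595294584
top (np.int64(192), np.int64(146), np.int64(272), np.int64(206))
scene (np.int64(233), np.int64(155), np.int64(313), np.int64(215))
```

View pics/pre.png

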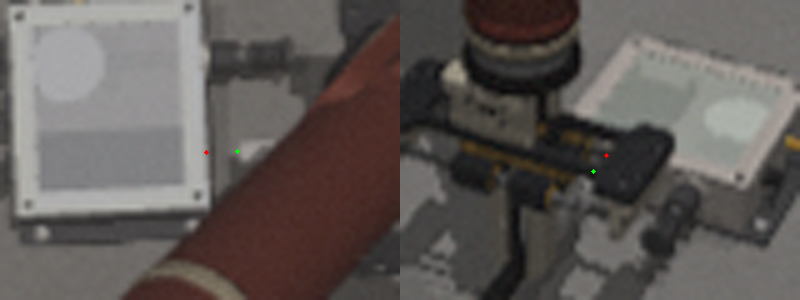

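In the top view the blade's end, at about (240,150), lies on the green mark and in line with the slot. Now a guarded insertion.

```bash
python3 - <<'E'
from h import *
from station import r,cams
np.set_printoptions(precision=4,suppress=True)
f0=r.state()["wrist_force"]
for dy in(-.010,-.002,.003,.006,.0085):
    r.movel(tcp_for_tip(W(-.035,-.068+dy,.0405)),OS,rate=.06); s=r.state(); print(dy,round(s["clock"],2),s["tool_pos"],s["wrist_force"]-f0,s["moment"],s["finger_gap"])
    if np.linalg.norm(s["wrist_force"]-f0)>6: break
E
```

```text
-0.01 16.83 [ 0.6058 -0.1124 -0.0013] [-0.0121 -0.6492 -0.8927] [-0.1391  0.0906 -0.0287] 0.12599238234963536
-0.002 17.12 [ 0.6055 -0.1047 -0.0015] [-0.5451  0.2747 -0.5343] [-0.1047  0.0793  0.019 ] 0.12236008768179582
0.003 17.37 [ 0.6053 -0.1001 -0.0015] [-0.9292 -0.8879 -0.8163] [-0.0436  0.0591  0.0359] 0.1212817934767312
0.006 17.62 [ 0.6053 -0.0974 -0.0014] [-0.0591  0.6873 -1.0238] [-0.0941  0.0374 -0.0207] 0.12175440439241278
0.0085 17.87 [ 0.6052 -0.0948 -0.0015] [-0.5418 -0.9224  0.0576] [-0.0456  0.0685  0.0105] 0.12176039046132392
```

```bash
python3 - <<'E'
from h import *
from station import r,cams
np.set_printoptions(precision=4,suppress=True)
s=r.state(); f0=s["wrist_force"]; m0=s["moment"]
rr=.1275
for th in(.06,.15,.3,.5,.7,.9,1.1,1.3,1.45,1.57,1.68):
    P=tcp_for_tip(W(-.035,.068-rr*np.cos(th),.044+rr*np.sin(th)-.002))
    r.movel(P,OS,rate=.08 if th<.2 else .12); s=r.state(); print(th,round(s["clock"],2),s["tool_pos"]-P,s["wrist_force"]-f0,s["moment"]-m0,round(s["finger_gap"],3))
    if np.linalg.norm(s["wrist_force"]-f0)>20: break
E
```

```text
0.06 18.13 [ 0.0001 -0.0002  0.0005] [-0.4632  0.0349 -0.8002] [-0.1019  0.0557  0.0649] 0.12
0.15 18.43 [ 0.0003 -0.0002  0.0008] [-0.1238 -0.354  -1.0218] [-0.17   -0.0549 -0.021 ] 0.121
0.3 18.73 [0.0006 0.0003 0.0006] [ 0.1786 -0.3748 -0.5897] [ 0.0356 -0.0532 -0.0216] 0.125
0.5 19.09 [0.0003 0.0005 0.0002] [-0.3133  0.2824 -0.8961] [-0.0373  0.0405  0.0249] 0.124
0.7 19.45 [0.0002 0.0007 0.0001] [ 0.3505  1.0267 -0.2911] [-0.0846 -0.0478 -0.0042] 0.123
0.9 19.81 [ 0.0001  0.0007 -0.0001] [-0.4494 -0.1163  0.5526] [-0.0594 -0.0124  0.0253] 0.128
1.1 20.17 [ 0.      0.0006 -0.0002] [0.6717 0.181  0.2675] [-0.077  -0.0266 -0.0281] 0.125
1.3 20.52 [-0.      0.0006 -0.0002] [0.7401 0.7118 0.6639] [-0.0427 -0.001  -0.0342] 0.12
1.45 20.83 [-0.      0.0006 -0.0003] [-0.1863  0.4342 -0.3039] [-0.039  -0.0032 -0.0133] 0.125
1.57 21.11 [-0.0001  0.0008 -0.0003] [ 0.6063  0.3582 -0.2682] [-0.0442  0.0108  0.0574] 0.121
1.68 21.38 [-0.0001  0.0008 -0.0003] [-0.1393 -0.989   0.1522] [-0.0304  0.0288 -0.0301] 0.12
```

```bash
python3 - <<'E'
from h import *
from station import r,cams
ims=[]
for n in("top","scene"):
    d=cams.get_image(n);np.savez(n+"4.npz",**d)
    p=proj(d,W(-.0,-.02,.09)).astype(int); b=(p[0]-50,p[1]-50,p[0]+50,p[1]+50)
    a=cv2.resize(d["image"][b[1]:b[3],b[0]:b[2],::-1],(400,400),interpolation=cv2.INTER_CUBIC)
    ims.append(a)
cv2.imwrite("pics/lid.png",np.hstack(ims))
E
```

```text
(no output)
```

View pics/lid.png

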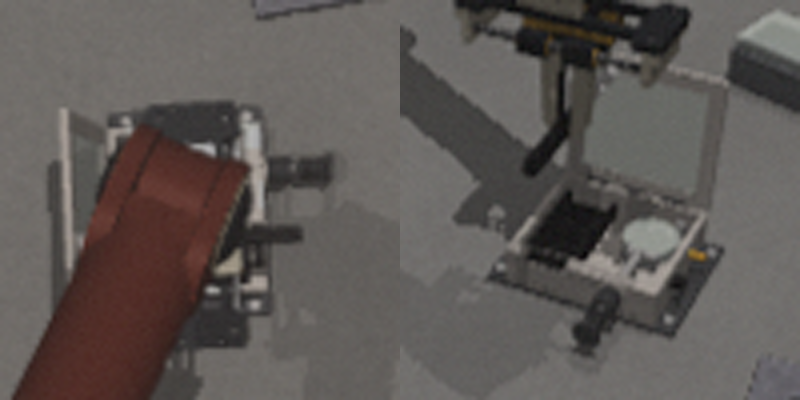

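The lid stands open, slightly past upright; its frame is at (650,130) in the scene half. I'll retreat, then lay the spatula at its old free spot.

```bash
python3 - <<'E'
from h import *
from station import r,cams
np.set_printoptions(precision=4,suppress=True)
p=r.state()["tool_pos"]
r.movel([p[0],-.13,p[2]],rate=.2)
o=down(np.pi/2)
r.movel([.567,-.354,.0],o,rate=.25)
f0=r.state()["wrist_force"]
for z in(-.028,-.0315,-.0335,-.035):
    r.movel([.567,-.354,z],o,rate=.08); s=r.state(); print(z,s["tool_pos"],(s["wrist_force"]-f0))
    if (s["wrist_force"]-f0)[2]>2.5: break
r.grip(.5); r.hold(.1)
r.movel([.567,-.354,.06],rate=.2)
P=W(.033,-.114,.06)
r.movel(P,OS,rate=.25)
s=r.state();print(s["clock"],s["tool_pos"],s["finger_gap"])
ims=[]
for n,Q in(("scene",[.567,-.35,0]),("scene",W(0,-.05,.08)),):
    d=cams.get_image(n);np.savez(n+"5.npz",**d)
    p=proj(d,Q).astype(int); b=(p[0]-50,p[1]-50,p[0]+50,p[1]+50)
    ims.append(cv2.resize(d["image"][b[1]:b[3],b[0]:b[2],::-1],(400,400),interpolation=cv2.INTER_CUBIC))
    if len(ims)==2: cv2.circle(ims[1],tuple(int(v) for v in (proj(d,s["tool_pos"]+[0,0,.036])-b[:2]+.5)*4),2,(0,0,255),-1)
cv2.imwrite("pics/laid.png",np.hstack(ims))
E
```

```text
-0.028 [ 0.5666 -0.3537 -0.0287] [0.367  1.8685 0.2933]
-0.0315 [ 0.567  -0.3541 -0.0315] [ 1.0597  0.8298 -0.965 ]
-0.0335 [ 0.567  -0.3539 -0.0335] [-1.1443  2.0024  0.7285]
-0.035 [ 0.5672 -0.3542 -0.034 ] [-1.5852  2.7126  4.7766]
27.9083 [ 0.6715 -0.0424  0.0602] 0.5014953586603628
```

View pics/laid.png

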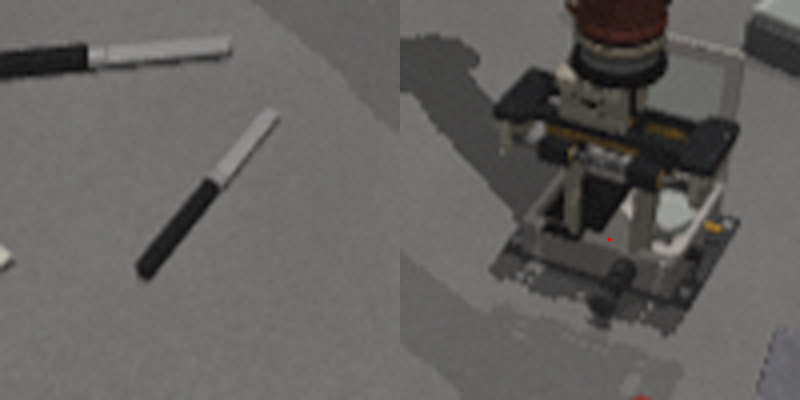

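The spatula lies flat on the bench and the lid stands by itself. The open fingertips, at (575,235) and (643,250), straddle the rod's axis. Now I'll grip the rod.

```bash
python3 - <<'E'
from h import *
from station import r,cams
np.set_printoptions(precision=4,suppress=True)
def favg(n=8):
    F=[]
    for _ in range(n): r.hold(.03); F.append(r.state()["wrist_force"])
    return np.mean(F,0)
b=W(.033,-.114,0)
f0=favg()
for z in(.01,-.015,-.025):
    r.movel([b[0],b[1],z],OS,rate=.1); s=r.state(); print(z,s["tool_pos"],s["wrist_force"]-f0)
    if np.linalg.norm(s["wrist_force"]-f0)>6: raise SystemExit("contact")
fa=favg(); r.grip(0,45); s0=r.state(); fb=favg(); print("gap",s0["finger_gap"],s0["finger_force"],"dF",fb-fa,s0["tool_pos"])
u=np.array([np.sin(YAW),-np.cos(YAW),0]); c=np.array([b[0],b[1],-.025]); p0=r.state()["tool_pos"]
for k in(.01,.02,.03):
    r.movel(c+u*k,OS,rate=.04); r.hold(.2); f=favg(5); s=r.state()
    print(k,round(s["clock"],2),(s["tool_pos"]-p0)@u,"pull",-(f-fb)@u,"abs",-(f-fa)@u,s["tool_pos"]-c-u*k,round(s["finger_gap"],3))
E
```

```text
0.01 [ 0.6724 -0.0401  0.01  ] [-0.3926  0.3267 -0.8359]
-0.015 [ 0.6717 -0.0397 -0.0157] [-0.2097  0.2128  0.8498]
-0.025 [ 0.6716 -0.0396 -0.0257] [-0.6382 -0.1299  1.0096]
gap 0.18222440941012152 44.99786853790283 dF [ 5.0138 -0.5206 -3.3071] [ 0.6736 -0.0398 -0.0248]
0.01 31.48 0.005402999173037011 pull 4.834872394398131 abs 4.219154575730896 [0.0013 0.0046 0.0001] 0.182
0.02 32.24 0.014316360004400357 pull 5.611956103602115 abs 4.996238284934879 [0.0013 0.0057 0.0001] 0.181
0.03 33.01 0.023287209477563638 pull 6.970017628092827 abs 6.3542998094255925 [0.0013 0.0067 0.0001] 0.182
```

The pull lags under the spring load: 23.3 mm actual, and 6.35 N fits 3.6 + 0.12·23.3. I'll close the loop on the measured position and then check the ring.

```bash
python3 - <<'E'
from h import *
from station import r,cams
np.set_printoptions(precision=4,suppress=True)
b=W(.033,-.114,0); c=np.array([b[0]+.0013,b[1],-.025]); u=np.array([np.sin(YAW),-np.cos(YAW),0])
p0=np.array([.6736,-.0398,-.0248]); k=.03
for _ in range(4):
    s=r.state(); e=.030-(s["tool_pos"]-p0)@u
    if abs(e)<4e-4: break
    k+=e*1.05; r.movel(c+u*k,OS,rate=.04); r.hold(.4)
    s=r.state(); print(round(s["clock"],2),k,(s["tool_pos"]-p0)@u,s["wrist_force"],s["finger_gap"])
ims=[]
for n in("top","scene"):
    d=cams.get_image(n);np.savez(n+"6.npz",**d)
    p=proj(d,W(.033,-.1,.03)).astype(int); b=(p[0]-20,p[1]-20,p[0]+20,p[1]+20)
    a=cv2.resize(d["image"][b[1]:b[3],b[0]:b[2],::-1],(400,400),interpolation=cv2.INTER_CUBIC)
    for Q,cc in((W(.033,-.094,.03),(0,0,255)),(W(.033,-.155,.03),(0,255,0))):
        cv2.circle(a,tuple(int(v) for v in (proj(d,Q)-b[:2]+.5)*10),3,cc,-1)
    ims.append(a)
cv2.imwrite("pics/rod.png",np.hstack(ims))
E
```

```text
33.73 0.03700049312000679 0.02975257861368675 [1.8189 7.4572 1.8529] 0.1837849835246747
```

View pics/rod.png

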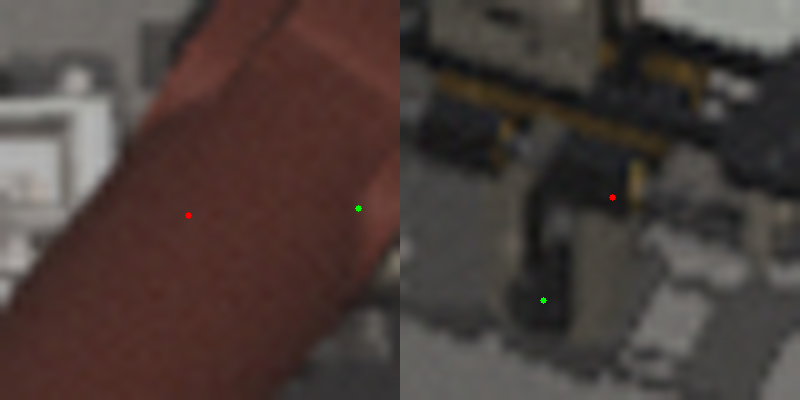

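The gripper hides the ring and the tube's mouth. The collar sits at the green mark at (543,300), as expected for a 30 mm pull, and the force fits the spring with no slip. Handing in.

```bash
python3 - <<'E'
from station import r
s=r.state(); print(s["clock"],s["tool_pos"],s["wrist_force"],s["finger_gap"]); print(r.finish_job())
E
```

```text
33.8333 [ 0.67407236 -0.06958816 -0.0249214 ] [1.375919   7.05344566 1.87339326] 0.1796586132614828
the job is handed in; nothing more can be done
None
```

I handed the job in at 33.8 s: the lid stands open by itself, the spatula lies flat on the bench, and the arm holds the clamp rod 29.8 mm out (30 mm wanted), judged by hand travel and spring force because the gripper hid the ring from both cameras.

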